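# Hang the dial timer on the stand's stud

## Task

Hang the red dial timer up by the keyhole in its back on the brass-headed stud of the slotted steel stand, dial facing outward: feel for the stud with the back of the timer and let its head drop into the keyhole, then lower the timer until the stud carries it fully home, upright and with its back against the upright, and only then let go. Press only lightly (never over 20 N between timer and stand), and leave the tumbler, the spice jar and the tomato tin where they are.

Things in the scene. Friction and masses are not known exactly. Their poses are not given: they have to be found in the camera images.
- timer: Red kitchen timer block, 62 mm wide (its y), 30 deep (x), 100 high (z), about 0.2 kg, standing on the worktop, turned any way but roughly face to the robot. Origin: centre of the underside. Front -x: white dial, black turning grip out to x = -0.026. Back +x: flat, at x = +0.015, with the keyhole. Grip it across its width on the plain sides, 70 to 85 mm up: there the fingers pass beside the upright.
- timer_dial (a point): Centre of the white 55 mm dial on the timer's front, at (-0.017, 0, 0.054) in the timer's frame.
- timer_entry (a point): Centre of the keyhole's square entry, 20 x 20 mm, at (0.015, 0, 0.054) in the timer's frame (44 to 64 mm up). Above it a 45 degree lead-in, 64 to 70 mm up, narrows to a slot 9 mm wide ending 80 mm up. The white back plate is 3 mm thick; behind it a hollow 9 mm deep, 26 wide, from 42 to 88 mm up. Below the entry the back is plain, so the stud's head slides on it.
- timer_seat (a point): Point on the timer's back, at (0.015, 0, 0.0775) in its frame, through which the stud's axis passes when the timer hangs home (hanger on the shank). Axes as timer.
- hanger: Small steel plate let into the timer's back, fixed, part of the timer: 24 mm wide, 2 thick, 80 to 92 mm up, 1.5 mm below the back's surface. Its lower edge is the slot's end, which must come to rest on the stud's shank. Origin and axes as timer.
- stand: Fixed stand: oak foot 90 (x) by 112 mm (y), 18 high, dark shoe to 24 mm up, steel upright 56 mm wide, 10 thick, top at 178 mm. Origin: centre of the foot's underside, z up. Front (outward) is -x; the upright's flat front face lies at x = -0.005. It carries the stud on its middle line (y = 0). Nothing else stands beside or before the upright.
- stud_slot (a point): Middle of the stand's vertical slot on the front face, at (-0.005, 0, 0.148) in the stand's frame: NOT the stud. The stud is clamped in this slot at a height set anew each time, its axis 138 to 166 mm above the worktop, unmeasured: feel or see it. It holds firm. Shank 5 mm thick, 5 mm out of the face, then a flat brass head 14 mm across, 3 thick (its front 8 mm from the face); axis level, along -x.
- tumbler: Clear glass, 76 mm across, 86 mm high, loose; origin: centre of its underside. Leave alone. It and the timer stand on opposite sides, left and right, at random.
- spice_jar: Slanted glass spice jar with white cap, 67 x 92 x 79 mm, loose, in front of the stand; origin: centre of its underside. Leave alone.
- tomato_tin: Small tin with turquoise label, 76 mm across, 58 mm high, loose; origin: centre of its underside. Leave alone.
Mind the look-alikes: they are no part of the job. Several things have the shape of the timer; the one meant has the colours described above.

How it is judged:
By the outcome, as a careful person would: the job done as asked, in the order asked, and still so for the second after the job is handed in, with the robot touching nothing.
It also fails if it takes over 51 s, if anything falls off the work surface, if the arm or the gripper's body presses on something with over 40 N, if the wrist force passes 120 N, or if a joint passes its speed limit or range.

## Robot

A 6-joint arm with a two-finger parallel gripper is mounted at the origin on a cart in front of the work surface, level with it; the furniture and walls round the work are solid. World frame = base frame: x ahead of the robot, y to its left, z up, the work surface at z = 0. Lengths are in m, angles in rad, forces in N, time in s.
With the tool pointing down it reaches from about 0.375 to 0.9 m from the base axis. Payload 3.1 kg.
Tool frame: the origin (TCP) lies where the fingers leave the gripper's body, on its centre line; the fingertips stand 70 mm ahead of it and the grasp point (between the pads) lies 51 mm ahead of it; z points along the fingers, y is the line along which they close (so a half turn about z gives the same grasp; the last joint's range is limited). The gripper opens to 87 mm and grips with 3 to 60 N. Pads are 19 mm wide; open, the fingers measure 117 mm over their backs; the gripper's body (75 mm by 190 mm) begins 51 mm behind the grasp point.
Start: joints at [-1.377, 0.527, 1.433, -0, 1.181, -0.178], TCP at [0.228, -0.582, 0.292] pointing down, gripper open.
Joint ranges: [-3.08, 3.08], [-0.75, 2.2], [0.22, 2.44], [-1.43, 4.57], [0, 2.65], [-2.85, 2.85]. Speed limits (rad/s): [2.79, 2.79, 3.14, 3.14, 3.14, 3.14].

## Interface

Orientations are given as a unit quaternion [x, y, z, w].
In Python, from rig import robot gives the robot as it stands.
- The arm moves only by the tool send_rows, never from a script. Its argument "deltas" is text: rows parted by semicolons, each of 7 numbers parted by spaces: the shift along the tool's x, y, z in mm, then the turn, a rotation vector about the tool's x, y, z in degrees, then the opening, from 0 (shut) to 1 (fully open). A call has 1 to 10 rows; each row shifts and turns the commanded pose from where the row before left it, along the tool's axes as they then stand; what a row does not reach is not made up. A row lasts 1/8 s, in which the tool goes at most 62.5 mm and 10.7 degrees, less where a joint would pass 70% of its speed; a pose out of reach is approached as far as the arm can. A call is refused whole if a number of a shift passes 62.5 or a number of a turn 10.7, either way. A call with a gripper value outside its range is refused whole. The fingers move at their own pace and stop on an object; "newtons" is the grip in N (left out, the last holds). Time passes only in rows, so rows that do not move let the fingers close. It gives the time, the measured TCP pose, the force, the opening and the grip force at its end, in the units of the state.
- robot.get_obs(): the state, without advancing time (a new reading comes with each control period).
- robot.camera(name): name is "scene" or "top" or "wrist"; returns a dict with "image" (480x640x3 uint8, red, green, blue), "depth" (480x640 float32, m along the optical axis (not along the pixel's ray), 0 where there is no reading), "fovy" (degrees; the focal length in pixels is half the picture's height over the tangent of half this angle, whatever the lens; pixels are square), "cx", "cy" (the principal point, pixels), "k1" (the pictures are not rectified: a ray, as slopes to the right and down, at radius r is drawn at 1 + k1 r^2 times it, then the intrinsics apply), "rvec" (rotation vector, rad) and "tvec" (3), from world to camera coordinates, as OpenCV has them. Camera axes: x right, y down, z forward; pixel columns grow to the right and rows downward; lengths in m; the calibration is good to about 2 mm. A picture is of the moment at which its call begins.
- robot.hand_in(): hands the job in; it is judged then, once.
Trained networks look in the newest picture that a camera, given by its name, has taken for a name from the list of things; names that differ only in an ending like _2 or _b are one class to them, and where a whole thing is asked for, a point or a joint stands for the part that bears it (a point fixed in the world has none). Each returns a list of dicts, best first, with "p" (0 to 1); they miss things now and then, are a little off and sometimes report something else, mostly with a low value. They report only what shows in the picture. A call takes as long as a camera call. They do not tell look-alikes from the thing itself.
- robot.find_in(camera, thing): "box" ([left, top, right, bottom] in pixels, round what is visible of it).
- robot.cut_out(camera, thing): "region" (480x640 bool, what is visible of it) and "box" ([left, top, right, bottom] in pixels, round what is visible of it).
The state is a dict: "time": time; "q": joint angles; "joint_velocities": joint speeds; "joint_torque": joint torques, N m; "position": TCP position; "tool_rot": TCP orientation; "ft_force": force on the tool from outside, world axes, zero at the start; "moment": the same for the moment, N m; "grip_width": finger opening in m; "grip_force": force on a finger pad.
Only numpy, scipy, OpenCV 4.12 (cv2) and the standard library are available. Lean on these libraries where they do the work, as an engineer would, in place of code of your own. Each camera call takes 0.05 s, during which the arm holds its last target. There are 200 camera calls.

## Working session

There is one attempt and no reset: what is moved stays moved. The work goes in short steps, Python scripts to look and compute and a tool call to move; the robot and the scene stay as the last step left them, time stands still between calls to the robot, and variables do not carry over. Pictures are saved under pics/ and viewed, at most 10 in all, crops included, and the job is handed in when it is done.

Besides the shell and the picture viewer there is one more tool, called after "Emit:" in YAML: its name, and indented under it one key for each argument. send_rows: Moves the arm, as the interface text tells. Its arguments: {"type":"object","properties":{"deltas":{"type":"string"},"newtons":{"type":"number"}},"required":["deltas"]}

```bash
mkdir -p pics; ls; cat > h.py <<'E'
import numpy as np, cv2
from scipy.spatial.transform import Rotation as R
from rig import robot
def rays(c,uv):
    f=240/np.tan(np.radians(c["fovy"])/2)
    p=(np.atleast_2d(uv).astype(float)-[c["cx"],c["cy"]])/f
    q=p.copy()
    for _ in range(20): q=p/(1+c["k1"]*(q**2).sum(1,keepdims=True))
    return q
def world(c,uv,d):
    q=rays(c,uv); P=np.c_[q,np.ones(len(q))]*np.atleast_1d(d)[:,None]
    M=R.from_rotvec(c["rvec"]).as_matrix()
    return (P-c["tvec"])@M
def cloud(c,m):
    v,u=np.nonzero(m&(c["depth"]>0)); return world(c,np.c_[u,v],c["depth"][v,u]),c["image"][v,u]
def save(n,im): cv2.imwrite("pics/"+n,cv2.cvtColor(im,cv2.COLOR_RGB2BGR))
E
python3 - <<'E'
from h import *
cs={}
for n in ["scene","top"]:
    c=robot.camera(n); save(n+"1.png",c["image"]); np.save("/tmp/"+n,c,allow_pickle=True)
    for t in ["timer","stand","tumbler","spice_jar","tomato_tin"]:
        for r in robot.cut_out(n,t)[:4]:
            if r["p"]<.3: continue
            P,C=cloud(c,r["region"]); 
            if len(P): print(n,t,round(r["p"],2),np.round(r["box"]),np.round(np.median(P,0),3),np.round(np.percentile(P,3,axis=0),3),np.round(np.percentile(P,97,axis=0),3),np.median(C,0))
E
```

```text
pics
scene timer 0.97 [345. 207. 363. 239.] [ 0.47  -0.187  0.08 ] [ 0.451 -0.217  0.   ] [ 0.512 -0.177  0.103] [94.  51.  49.5]
scene timer 0.57 [260. 269. 290. 316.] [0.445 0.1   0.077] [0.426 0.076 0.005] [0.486 0.111 0.102] [35.5 53.  89. ]
scene tumbler 0.85 [208. 315. 243. 358.] [0.453 0.239 0.048] [0.402 0.207 0.009] [0.476 0.277 0.086] [142. 141. 142.]
scene spice_jar 0.86 [299. 268. 333. 289.] [ 0.414 -0.007  0.057] [ 0.389 -0.047  0.03 ] [0.45  0.023 0.076] [133. 123. 112.]
scene tomato_tin 0.57 [299. 268. 332. 289.] [ 0.415 -0.008  0.057] [ 0.389 -0.049  0.03 ] [0.45  0.023 0.076] [134. 123. 113.]
top timer 0.9 [380. 248. 416. 280.] [ 0.463 -0.199  0.099] [ 0.437 -0.223  0.015] [ 0.489 -0.177  0.104] [125.  20.  16.]
top timer 0.8 [230. 253. 258. 293.] [0.457 0.088 0.1  ] [0.428 0.076 0.014] [0.488 0.106 0.104] [ 22.  58. 125.]
top stand 0.78 [280. 196. 345. 252.] [ 0.558 -0.037  0.019] [ 0.517 -0.09   0.012] [0.61  0.017 0.179] [109.  92.  66.]
top tumbler 0.89 [149. 262. 191. 302.] [0.441 0.253 0.021] [0.407 0.207 0.008] [0.474 0.278 0.088] [85. 84. 82.]
top spice_jar 0.66 [277. 269. 326. 310.] [ 0.425 -0.019  0.06 ] [ 0.394 -0.056  0.039] [0.455 0.021 0.078] [87. 77. 65.]
top tomato_tin 0.69 [451. 215. 495. 260.] [ 0.52  -0.353  0.055] [ 0.488 -0.39   0.013] [ 0.553 -0.322  0.06 ] [123. 123. 120.]
```

```bash
python3 - <<'E'
from h import *
s=np.load("/tmp/scene.npy",allow_pickle=True).item();t=np.load("/tmp/top.npy",allow_pickle=True).item()
a=cv2.resize(s["image"][150:400,170:430],(416,400));b=cv2.resize(t["image"][170:330,130:510],(800,337))[:, :]
cc=np.zeros((600,800,3),np.uint8); cc[:337]=b; a=cv2.resize(s["image"][195:375,200:430],(336,263)); cc[337:,:336]=a; cc[337:,400:]=cv2.resize(s["image"],(400,263)); save("a.png",cc)
V,U=np.mgrid[:480,:640]
for nm,c in (("s",s),("t",t)):
    print(nm,"cam pos",np.round(-R.from_rotvec(c["rvec"]).as_matrix().T@c["tvec"],3))
P=world(t,np.c_[U.ravel(),V.ravel()],t["depth"].ravel())
I=t["image"].reshape(-1,3).astype(int)
def rect(m,n):
    X=P[m]; r=cv2.minAreaRect((X[:,:2]*1000).astype(np.float32)); print(n,m.sum(),r,X[:,2].mean())
ok=t["depth"].ravel()>0
near=ok&(abs(P[:,0]-.463)<.07)&(abs(P[:,1]+.199)<.06)&(P[:,2]>.09)&(P[:,2]<.115)
rect(near,"timer top")
st=ok&(abs(P[:,0]-.56)<.08)&(abs(P[:,1]+.037)<.09)
rect(st&(P[:,2]>.165)&(P[:,2]<.19),"upright top")
rect(st&(P[:,2]>.01)&(P[:,2]<.022),"foot")
E
```

```text
s cam pos [-0.179  0.546  1.218]
t cam pos [ 0.394 -0.049  1.249]
timer top 547 ((464.9749450683594, -203.5645751953125), (62.18980407714844, 30.686983108520508), 32.94902038574219) 0.09986707799584965
upright top 210 ((564.3715209960938, -36.805213928222656), (22.29798126220703, 55.39155578613281), 4.204213619232178) 0.17761753328235882
foot 1651 ((564.7905883789062, -37.034263610839844), (90.4127197265625, 112.1064682006836), 16.545452117919922) 0.017902921362122987
```

View pics/a.png

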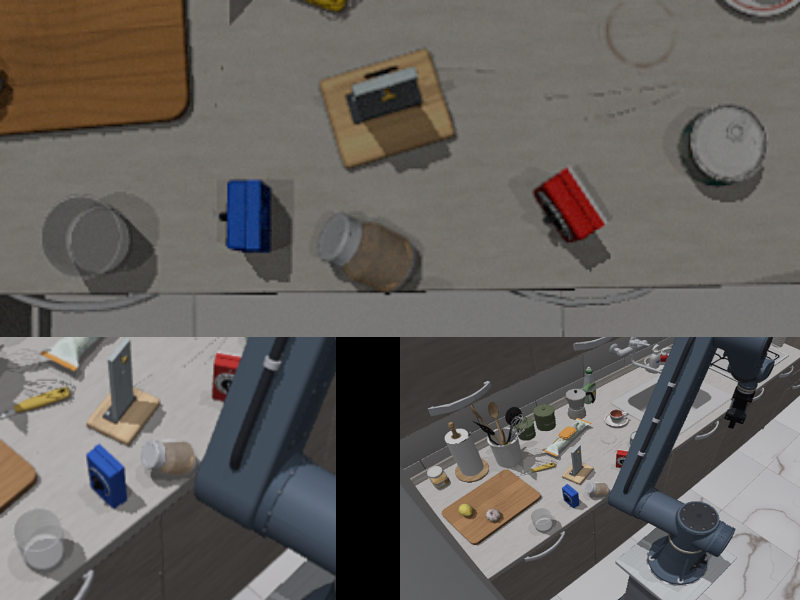

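The top crop shows the red timer at (570,205), dial side lower left with its white back plate upper right. The stand is at (388,105) with the brass stud at (388,95), and the blue timer is a look-alike. Next I'll measure the stud height and plan the move.

```bash
cat >> h.py <<'E'
def rel(target_pos,target_yaw):
    "tool-axes shift mm & turn deg; yaw = world heading of tool y, tool down"
    o=robot.get_obs(); T=R.from_quat(o["tool_rot"])
    ty=np.array([np.cos(target_yaw),np.sin(target_yaw),0]); tz=np.array([0,0,-1.]); tx=np.cross(ty,tz)
    G=R.from_matrix(np.c_[tx,ty,tz])
    return np.round(T.inv().apply(np.array(target_pos)-o["position"])*1000,1), np.round(np.degrees((T.inv()*G).as_rotvec()),2)
E
python3 - <<'E'
from h import *
o=robot.get_obs(); print(o); print(R.from_quat(o["tool_rot"]).as_matrix().round(3))
yaw=np.radians(16.5); ex=np.array([np.cos(yaw),np.sin(yaw),0]); ey=np.array([-ex[1],ex[0],0]); O=np.array([.5648,-.037,0])
for n in("scene","top"):
    c=np.load("/tmp/%s.npy"%n,allow_pickle=True).item()
    V,U=np.mgrid[:480,:640]; P=world(c,np.c_[U.ravel(),V.ravel()],c["depth"].ravel())-O
    L=np.c_[P@ex,P@ey,P[:,2]]; I=c["image"].reshape(-1,3).astype(int)
    m=(abs(L[:,0])<.03)&(abs(L[:,1])<.035)&(L[:,2]>.06)&(I[:,0]-I[:,2]>40)
    print(n,m.sum()); print(np.c_[U.ravel()[m],V.ravel()[m],(L[m]*1000).round(0),I[m]])
    # stud head-centre by ray onto plane x=-.013
    if m.sum():
        uv=np.c_[U.ravel()[m],V.ravel()[m]].mean(0); A=world(c,uv,.1)[0]-O;B=world(c,uv,1)[0]-O
        k=(-.013-A@ex)/((B-A)@ex); X=A+k*(B-A); print("ray",X@ex,X@ey,X[2])
for ty in (np.radians(32.95),np.radians(212.95)): print(rel([.465,-.2035,.131+.1],ty))
E
```

```text
{'time': 0.6, 'q': array([-1.37651597e+00,  5.27479526e-01,  1.43270530e+00, -6.29810233e-06,
        1.18138375e+00, -1.78471522e-01]), 'joint_velocities': array([-0.00035778,  0.00046633,  0.0003705 ,  0.00098764, -0.00073442,
       -0.00055736]), 'joint_torque': array([-1.57583840e-03, -4.39743912e+01, -1.76889628e+01,  6.33479166e-02,
        5.07712411e-02, -2.24473393e-05]), 'position': array([ 0.2276508 , -0.58204221,  0.2922593 ]), 'tool_rot': array([ 9.82681999e-01,  1.85299995e-01, -2.81805623e-06,  1.20610932e-05]), 'ft_force': array([ 0.49154786, -0.24227008, -0.21081842]), 'moment': array([0.03280865, 0.01056121, 0.01418671]), 'grip_force': 0.0, 'grip_width': 0.08699919693439281}
[[ 0.931  0.364 -0.   ]
 [ 0.364 -0.931 -0.   ]
 [-0.     0.    -1.   ]]
scene 13
[[285. 208.  -5. -11. 152. 121. 106.  76.]
 [286. 208. -14.  -2. 165. 129. 110.  70.]
 [283. 209.  -7.   2. 162. 111.  91.  53.]
 [284. 209.  -8.  -1. 159. 118. 101.  63.]
 [285. 209. -13.   1. 165. 175. 150.  90.]
 [286. 209. -14.  -2. 162. 103.  86.  46.]
 [283. 210.  -8.   3. 160.  94.  79.  51.]
 [284. 210. -1
[... 938 characters left out ...]
 0. 159.  81.  65.  25.]
 [313. 215. -10.   3. 160.  92.  75.  38.]
 [314. 215. -11.   1. 165. 117.  92.  37.]
 [315. 215. -11.  -1. 164. 110.  89.  33.]
 [316. 215. -12.  -2. 166.  93.  75.  33.]
 [312. 216. -12.   5. 163.  97.  77.  31.]
 [313. 216. -12.   3. 165. 103.  83.  31.]
 [314. 216. -13.   2. 165.  96.  74.  27.]
 [316. 216. -12.  -2. 155.  66.  51.  20.]
 [311. 217.  -5.   6. 106.  63.  49.  16.]
 [312. 217. -13.   6. 164.  87.  67.  26.]
 [313. 217. -13.   4. 158.  67.  53.  20.]]
ray -0.013000000000000006 -0.002198318859674775 0.21929274844017022
(array([ 358.9, -266.1,   61.2]), array([   0.  ,    0.  , -101.59]))
(array([ 358.9, -266.1,   61.2]), array([ 0.  , -0.  , 78.41]))
```

Emit:
send_rows:
  deltas: "45 -33 0 0 0 0 1;45 -33 0 0 0 0 1;45 -33 0 0 0 0 1;45 -33 0 0 0 0 1;45 -33 0 0 0 0 1;45 -33 0 0 0 0 1;45 -33 0 0 0 0 1;45 -33 0 0 0 0 1"

```text
time: 1.6
position: [0.4677, -0.2036, 0.2926]
tool_rot: [0.983, 0.185, 0.0, 0.0]
ft_force: [0.5, -0.7, 0.5]
grip_width: 0.0872
grip_force: 0.0
```

Emit:
send_rows:
  deltas: "0 0 0 0 0 9.8 1;0 0 0 0 0 9.8 1;0 0 0 0 0 9.8 1;0 0 0 0 0 9.8 1;0 0 0 0 0 9.8 1;0 0 0 0 0 9.8 1;0 0 0 0 0 9.8 1;0 0 0 0 0 9.8 1;0 0 0 0 0 0 1"

```text
time: 2.72
position: [0.4668, -0.2051, 0.2924]
tool_rot: [0.879, -0.477, 0.0, 0.0]
ft_force: [-0.5, -0.3, 0.5]
grip_width: 0.087
grip_force: 0.0
```

```bash
cat > w.py <<'E'
from h import *
import sys
c=robot.camera("wrist"); save(sys.argv[1],c["image"])
V,U=np.mgrid[:480,:640]; P=world(c,np.c_[U.ravel(),V.ravel()],c["depth"].ravel()); I=c["image"].reshape(-1,3).astype(int)
np.save("/tmp/w",dict(P=P,I=I,c=c),allow_pickle=True)
print("cam",np.round(-R.from_rotvec(c["rvec"]).as_matrix().T@c["tvec"],3))
m=(c["depth"].ravel()>0)&(abs(P[:,0]-.465)<.07)&(abs(P[:,1]+.204)<.07)&(P[:,2]>.095)&(P[:,2]<.106)
print(m.sum(),cv2.minAreaRect((P[m][:,:2]*1000).astype(np.float32)),P[m].mean(0))
print(rel([.465,-.2035,.131],np.radians(212.95)))
E
python3 w.py w1.png
```

```text
cam [ 0.501 -0.259  0.386]
2655 ((464.32916259765625, -205.34402465820312), (61.7595329284668, 30.341707229614258), 33.06816864013672) [ 0.46498534 -0.20625478  0.10040765]
(array([ -2.3,   0.7, 161.4]), array([-0.  , -0.01,  0.18]))
```

View pics/w1.png

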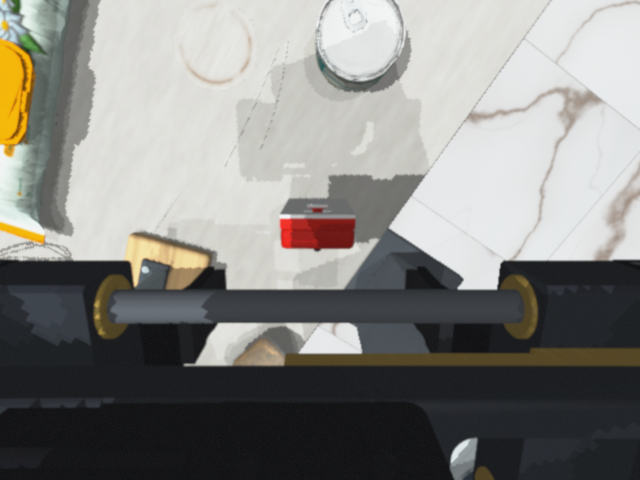

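The wrist view shows the red timer at (318,230), square to the fingers, with its back towards the camera. I'm going down to grip it.

Emit:
send_rows:
  deltas: "-1.2 2 40 0 0 0 1;0 0 40 0 0 0 1;0 0 40 0 0 0 1;0 0 30 0 0 0 1;0 0 11 0 0 0 1;0 0 0 0 0 0 1"

```text
time: 3.52
position: [0.4645, -0.2052, 0.131]
tool_rot: [0.879, -0.477, -0.0, -0.0]
ft_force: [-0.2, 0.4, -0.4]
grip_width: 0.0873
grip_force: 0.0
```

Emit:
send_rows:
  deltas: "0 0 0 0 0 0 0.5;0 0 0 0 0 0 0.5;0 0 0 0 0 0 0.5;0 0 0 0 0 0 0.5;0 0 0 0 0 0 0.5;0 0 0 0 0 0 0.5"
  newtons: 25

```text
time: 4.28
position: [0.4648, -0.2053, 0.1319]
tool_rot: [0.879, -0.477, 0.001, 0.0]
ft_force: [-0.1, 0.2, 6.4]
grip_width: 0.0619
grip_force: 25.0
```

Emit:
send_rows:
  deltas: "0 0 -15 0 0 0 0.5;0 0 -40 0 0 0 0.5;0 0 -40 0 0 0 0.5;0 0 -30 0 0 0 0.5;-26 -30 0 0 0 0 0.5;-26 -30 0 0 0 0 0.5;-26 -30 0 0 0 0 0.5;-25 -30 0 0 0 0 0.5"

```text
time: 5.28
position: [0.5087, -0.052, 0.2565]
tool_rot: [0.879, -0.478, -0.0, 0.0]
ft_force: [1.0, -1.0, -3.5]
grip_width: 0.062
grip_force: 25.0
```

Emit:
send_rows:
  deltas: "0 0 0 0 0 -9.2 0.5;0 0 0 0 0 -9.2 0.5;0 0 0 0 0 -9.2 0.5;0 0 0 0 0 -9.2 0.5;0 0 0 0 0 -9.2 0.5;0 0 0 0 0 -9.2 0.5;0 0 0 0 0 -9.2 0.5;0 0 0 0 0 -9.2 0.5;0 0 0 0 0 0 0.5;0 0 0 0 0 0 0.5"

```text
time: 6.52
position: [0.5089, -0.0533, 0.2564]
tool_rot: [0.99, 0.143, -0.0, -0.0]
ft_force: [0.2, 0.3, -2.0]
grip_width: 0.062
grip_force: 25.0
```

```bash
cat > v.py <<'E'
from h import *
import sys
c=robot.camera("wrist"); save(sys.argv[1],c["image"])
o=robot.get_obs(); T=R.from_quat(o["tool_rot"]).as_matrix(); print(o["position"].round(4),o["ft_force"].round(1),"yaw y",np.degrees(np.arctan2(T[1,1],T[0,1])).round(2),T[:,2].round(4))
V,U=np.mgrid[:480,:640]; P=world(c,np.c_[U.ravel(),V.ravel()],c["depth"].ravel()); I=c["image"].reshape(-1,3).astype(int)
np.save("/tmp/w",dict(P=P,I=I,c=c),allow_pickle=True)
ok=c["depth"].ravel()>0
yaw=np.radians(16.5); ex=np.array([np.cos(yaw),np.sin(yaw),0]); ey=np.array([-ex[1],ex[0],0]); O=np.array([.5648,-.037,0])
L=np.c_[(P-O)@ex,(P-O)@ey,P[:,2]]
def rect(m,n):
    if m.sum()>4: print(n,m.sum(),cv2.minAreaRect((L[m][:,:2]*1000).astype(np.float32)),np.percentile(L[m][:,2],[2,50,98]).round(4),"y",np.percentile(L[m][:,1],[1,99]).round(4))
rect(ok&(abs(L[:,0])<.02)&(abs(L[:,1])<.045)&(abs(L[:,2]-.178)<.006),"upright")
rect(ok&(abs(L[:,0])<.08)&(abs(L[:,1])<.08)&(abs(L[:,2]-.018)<.004),"foot")
red=(I[:,0]>90)&(I[:,1]<60)
rect(ok&red&(L[:,0]<-.01)&(L[:,0]>-.12)&(abs(L[:,1])<.06)&(L[:,2]>.1),"timer red")
E
python3 v.py w2.png
```

```text
[ 0.5089 -0.0534  0.2563] [-1.1 -0.3 -2.7] yaw y -73.54 [-2.e-04  1.e-04 -1.e+00]
upright 2549 ((-0.7093367576599121, 0.21814918518066406), (55.5431022644043, 9.922660827636719), 89.91853332519531) [0.177  0.1787 0.1801] y [-0.0268  0.0272]
foot 7415 ((-0.1835784912109375, 0.05005645751953125), (111.66316223144531, 89.01324462890625), 89.9226303100586) [0.0154 0.0186 0.0203] y [-0.0546  0.0546]
timer red 4842 ((-60.378456115722656, 1.1757831573486328), (61.00166702270508, 24.04145622253418), 89.55147552490234) [0.167  0.2251 0.2263] y [-0.0281  0.0304]
```

View pics/w2.png

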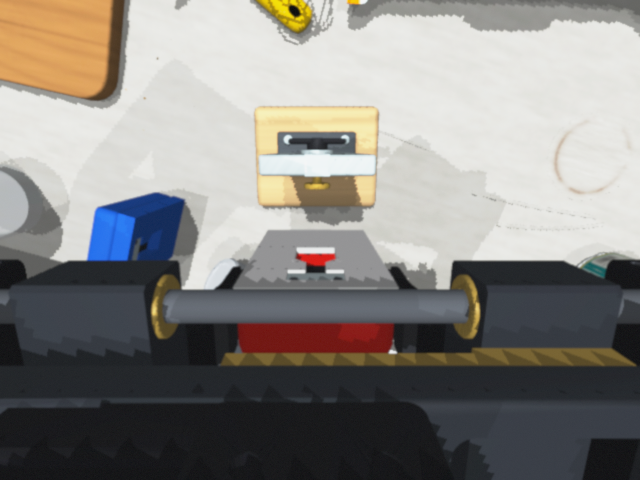

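The timer hangs squarely in front of the stand. Its keyhole is at (316,260) and the brass stud at (316,183) in the same picture, so I can get stud height and lateral offset from this shot.

```bash
python3 - <<'E'
from h import *
d=np.load("/tmp/w.npy",allow_pickle=True).item(); P,I=d["P"],d["I"]
yaw=np.radians(16.5); ex=np.array([np.cos(yaw),np.sin(yaw),0]); ey=np.array([-ex[1],ex[0],0]); O=np.array([.5648,-.037,0])
L=np.c_[(P-O)@ex,(P-O)@ey,P[:,2]]*1000
V,U=[a.ravel() for a in np.mgrid[:480,:640]]
m=(U>295)&(U<340)&(V>174)&(V<194)&(L[:,2]>120)&(L[:,2]<172)
print(m.sum(),"stud pts y",np.percentile(L[m],[2,25,50,75,98],axis=0).round(1).T)
for v in range(174,194,2):
    k=m&(V==v)
    if k.sum(): print(v,k.sum(),L[k].mean(0).round(1),L[k][:,1].min().round(1),L[k][:,1].max().round(1))
# back face of timer
b=(U>225)&(U<410)&(V>228)&(V<290)&(L[:,0]<-30)&(L[:,0]>-60)&(L[:,2]>115)
for v in range(230,286,6):
    k=b&(V==v)&(abs(I.max(1)-I.min(1))<25); 
    if k.sum(): print("back",v,np.median(L[k],0).round(1),L[k][:,1].min().round(1),L[k][:,1].max().round(1), "left/right x",np.median(L[k&(L[:,1]>15)][:,0]).round(1),np.median(L[k&(L[:,1]<-15)][:,0]).round(1))
for v in (250,264,268):
    k=b&(V==v)&(I[:,0]-I[:,1]>50); 
    if k.sum(): print("red key",v,L[k][:,1].min().round(1),L[k][:,1].max().round(1),L[k][:,2].mean())
E
```

```text
226 stud pts y [[-1.330e+01 -1.220e+01 -1.110e+01 -1.040e+01 -7.300e+00]
 [-6.000e+00 -2.100e+00  1.000e-01  2.600e+00  6.500e+00]
 [ 1.571e+02  1.600e+02  1.623e+02  1.637e+02  1.656e+02]]
176 9 [-7.300e+00  1.000e-01  1.595e+02] -2.1 2.2
178 9 [-8.300e+00  1.000e-01  1.597e+02] -2.1 2.2
180 9 [-9.400e+00  1.000e-01  1.597e+02] -2.1 2.2
182 22 [-10.6   0.3 158.3] -5.3 6.0
184 26 [-11.2   0.3 162.9] -6.3 7.0
186 26 [-12.2   0.3 163.4] -6.3 7.0
188 22 [-13.2   0.4 163.6] -5.2 5.9
back 230 [-43.7   1.2 127.9] -29.6 32.0 left/right x -43.6 -43.8
back 236 [-43.7   0.9 144.1] -29.9 31.7 left/right x -43.7 -43.8
back 242 [-43.7   1.2 158.5] -29.5 31.9 left/right x -43.6 -43.7
back 248 [-43.8   1.2 170.6] -29.7 31.3 left/right x -43.7 -43.7
back 254 [-43.7   0.9 182.2] -29.7 31.7 left/right x -43.6 -43.7
back 260 [-43.7   9.3 191.8] -29.6 31.8 left/right x -43.7 -43.7
back 266 [-43.7   4.4 200.6] -38.1 39.9 left/right x -43.6 -43.8
back 272 [-44.    0.9 207.9] -38.3 40.5 left/right x -43.6 -43.8
back 278 [-44.1   0.5 214.8] -38.6 39.7 left/right x -43.7 -43.9
back 284 [-43.7  -0.  222.4] -38.2 38.1 left/right x -43.6 -43.8
red key 264 -4.2 5.5 167.36306751089865
```

Stud axis is about 157 mm up and the timer sits 0.8 mm off in y, with its back 30.5 mm short of the head. I'm approaching to touch the plain back just below the entry.

Emit:
send_rows:
  deltas: "8 0.8 4 0 0 0 0.5;8 0 0 0 0 0 0.5;8 0 0 0 0 0 0.5;4 0 0 0 0 0 0.5;0 0 0 0 0 0 0.5;0 0 0 0 0 0 0.5"
  newtons: 45

```text
time: 7.32
position: [0.5359, -0.0461, 0.2522]
tool_rot: [0.99, 0.144, -0.0, -0.0]
ft_force: [-0.1, -0.4, -3.1]
grip_width: 0.0614
grip_force: 45.0
```

Emit:
send_rows:
  deltas: "1 0 0 0 0 0 0.5;0 0 0 0 0 0 0.5;0.5 0 0 0 0 0 0.5;0 0 0 0 0 0 0.5"

```text
time: 7.82
position: [0.5376, -0.0458, 0.2523]
tool_rot: [0.99, 0.144, 0.0, 0.0]
ft_force: [-0.1, -0.6, -1.9]
grip_width: 0.0618
grip_force: 45.0
```

Emit:
send_rows:
  deltas: "0.5 0 0 0 0 0 0.5;0 0 0 0 0 0 0.5;0 0 0 0 0 0 0.5"

```text
time: 8.2
position: [0.5379, -0.0457, 0.2522]
tool_rot: [0.99, 0.144, -0.0, -0.0]
ft_force: [-0.2, -0.7, -1.8]
grip_width: 0.0616
grip_force: 45.0
```

Emit:
send_rows:
  deltas: "0.5 0 0 0 0 0 0.5;0 0 0 0 0 0 0.5;0 0 0 0 0 0 0.5"

```text
time: 8.57
position: [0.5381, -0.0456, 0.2522]
tool_rot: [0.99, 0.144, -0.001, -0.0]
ft_force: [-2.5, -2.0, -0.3]
grip_width: 0.0615
grip_force: 45.0
```

Emit:
send_rows:
  deltas: "0.5 0 0 0 0 0 0.5;0 0 0 0 0 0 0.5;0 0 0 0 0 0 0.5"

```text
time: 8.95
position: [0.5382, -0.0455, 0.2521]
tool_rot: [0.99, 0.144, -0.001, -0.0]
ft_force: [-5.3, -1.9, -0.2]
grip_width: 0.0615
grip_force: 45.0
```

Emit:
send_rows:
  deltas: "0.5 0 0 0 0 0 0.5;0 0 0 0 0 0 0.5;0 0 0 0 0 0 0.5"

```text
time: 9.32
position: [0.5384, -0.0455, 0.2521]
tool_rot: [0.99, 0.144, -0.002, 0.0]
ft_force: [-5.8, -3.9, 0.7]
grip_width: 0.0614
grip_force: 45.0
```

Contact is felt at about 6 N. Now I'll slide down slowly with light pressure.

Emit:
send_rows:
  deltas: "-0.4 0 1.5 0 0 0 0.5;0 0 1.5 0 0 0 0.5;0 0 1.5 0 0 0 0.5;0 0 1.5 0 0 0 0.5;0 0 1.5 0 0 0 0.5;0 0 1.5 0 0 0 0.5"

```text
time: 10.07
position: [0.5381, -0.0451, 0.243]
tool_rot: [0.99, 0.144, -0.001, -0.0]
ft_force: [-4.8, -1.6, -0.1]
grip_width: 0.0617
grip_force: 45.0
```

Emit:
send_rows:
  deltas: "0 0 1.5 0 0 0 0.5;0 0 1.5 0 0 0 0.5;0 0 1.5 0 0 0 0.5;0 0 0 0 0 0 0.5"

```text
time: 10.58
position: [0.5399, -0.0451, 0.2384]
tool_rot: [0.99, 0.144, 0.001, -0.0]
ft_force: [-0.2, -0.4, -6.5]
grip_width: 0.0616
grip_force: 45.0
```

Emit:
send_rows:
  deltas: "0 0 1.5 0 0 0 0.5;0 0 1.5 0 0 0 0.5;0 0 0 0 0 0 0.5"

```text
time: 10.95
position: [0.5397, -0.0454, 0.2359]
tool_rot: [0.99, 0.144, 0.001, 0.0]
ft_force: [-0.2, 0.5, -1.9]
grip_width: 0.0619
grip_force: 45.0
```

The normal force vanished, so the head has dropped into the entry. I'll move in now.

Emit:
send_rows:
  deltas: "1.5 0 0 0 0 0 0.5;1.5 0 0 0 0 0 0.5;1.5 0 0 0 0 0 0.5;0 0 0 0 0 0 0.5;0 0 0 0 0 0 0.5"

```text
time: 11.58
position: [0.5434, -0.044, 0.2357]
tool_rot: [0.99, 0.144, -0.0, -0.0]
ft_force: [-0.4, -0.5, -2.3]
grip_width: 0.0616
grip_force: 45.0
```

Emit:
send_rows:
  deltas: "0.7 0 0 0 0 0 0.5;0.7 0 0 0 0 0 0.5;0 0 0 0 0 0 0.5;0 0 0 0 0 0 0.5"

```text
time: 12.08
position: [0.5448, -0.0436, 0.2357]
tool_rot: [0.99, 0.144, -0.0, -0.0]
ft_force: [0.4, -0.6, -1.9]
grip_width: 0.0618
grip_force: 45.0
```

Emit:
send_rows:
  deltas: "0.5 0 0 0 0 0 0.5;0 0 0 0 0 0 0.5;0 0 0 0 0 0 0.5"

```text
time: 12.45
position: [0.5453, -0.0435, 0.2358]
tool_rot: [0.99, 0.144, 0.0, 0.0]
ft_force: [0.3, 0.3, -2.6]
grip_width: 0.0618
grip_force: 45.0
```

Emit:
send_rows:
  deltas: "0.5 0 0 0 0 0 0.5;0 0 0 0 0 0 0.5;0 0 0 0 0 0 0.5"

```text
time: 12.82
position: [0.5455, -0.0434, 0.2357]
tool_rot: [0.99, 0.144, -0.0, -0.0]
ft_force: [-1.5, -1.4, -2.0]
grip_width: 0.0614
grip_force: 45.0
```

Emit:
send_rows:
  deltas: "0.4 0 0 0 0 0 0.5;0 0 0 0 0 0 0.5;0 0 0 0 0 0 0.5"

```text
time: 13.2
position: [0.5456, -0.0433, 0.2357]
tool_rot: [0.99, 0.144, -0.001, -0.0]
ft_force: [-2.8, -0.9, -1.4]
grip_width: 0.0618
grip_force: 45.0
```

The back is on the upright. I'll ease off slightly and lower.

Emit:
send_rows:
  deltas: "-0.6 0 0 0 0 0 0.5;0 0 2 0 0 0 0.5;0 0 2 0 0 0 0.5;0 0 2 0 0 0 0.5;0 0 2 0 0 0 0.5;0 0 2 0 0 0 0.5;0 0 0 0 0 0 0.5"

```text
time: 14.08
position: [0.5455, -0.0434, 0.2254]
tool_rot: [0.99, 0.144, -0.0, -0.0]
ft_force: [-2.6, -0.8, -3.5]
grip_width: 0.0618
grip_force: 45.0
```

Emit:
send_rows:
  deltas: "0 0 2 0 0 0 0.5;0 0 2 0 0 0 0.5;0 0 2 0 0 0 0.5;0 0 0 0 0 0 0.5"

```text
time: 14.58
position: [0.5455, -0.0434, 0.2194]
tool_rot: [0.99, 0.144, -0.0, -0.0]
ft_force: [-3.1, -1.5, -2.6]
grip_width: 0.0616
grip_force: 45.0
```

Emit:
send_rows:
  deltas: "0 0 1.5 0 0 0 0.5;0 0 1.5 0 0 0 0.5;0 0 0 0 0 0 0.5"

```text
time: 14.95
position: [0.5455, -0.0434, 0.2166]
tool_rot: [0.99, 0.144, -0.0, -0.0]
ft_force: [-2.8, -0.9, -2.3]
grip_width: 0.0614
grip_force: 45.0
```

Emit:
send_rows:
  deltas: "0 0 1 0 0 0 0.5;0 0 1 0 0 0 0.5;0 0 0 0 0 0 0.5"

```text
time: 15.32
position: [0.5455, -0.0434, 0.2147]
tool_rot: [0.99, 0.144, -0.0, -0.0]
ft_force: [-3.0, -1.4, -1.1]
grip_width: 0.0617
grip_force: 45.0
```

Emit:
send_rows:
  deltas: "0 0 0.7 0 0 0 0.5;0 0 0 0 0 0 0.5;0 0 0 0 0 0 0.5"

```text
time: 15.7
position: [0.5455, -0.0434, 0.214]
tool_rot: [0.99, 0.144, -0.0, -0.0]
ft_force: [-2.9, -0.9, -1.3]
grip_width: 0.0618
grip_force: 45.0
```

Emit:
send_rows:
  deltas: "0 0 0.7 0 0 0 0.5;0 0 0 0 0 0 0.5;0 0 0 0 0 0 0.5"

```text
time: 16.08
position: [0.5455, -0.0434, 0.2133]
tool_rot: [0.99, 0.144, -0.0, -0.0]
ft_force: [-3.7, -0.9, -0.6]
grip_width: 0.0616
grip_force: 45.0
```

Emit:
send_rows:
  deltas: "0 0 0.7 0 0 0 0.5;0 0 0 0 0 0 0.5;0 0 0 0 0 0 0.5"

```text
time: 16.45
position: [0.5455, -0.0434, 0.2126]
tool_rot: [0.99, 0.144, -0.0, -0.0]
ft_force: [-3.6, -1.5, -0.0]
grip_width: 0.0614
grip_force: 45.0
```

Emit:
send_rows:
  deltas: "0 0 0.7 0 0 0 0.5;0 0 0 0 0 0 0.5;0 0 0 0 0 0 0.5"

```text
time: 16.82
position: [0.5455, -0.0434, 0.2119]
tool_rot: [0.99, 0.144, -0.0, -0.0]
ft_force: [-4.1, -1.4, -0.7]
grip_width: 0.0619
grip_force: 45.0
```

Emit:
send_rows:
  deltas: "-0.3 0 0.7 0 0 0 0.5;0 0 0 0 0 0 0.5;0 0 0 0 0 0 0.5"

```text
time: 17.2
position: [0.5455, -0.0435, 0.2113]
tool_rot: [0.99, 0.144, 0.0, 0.0]
ft_force: [-2.6, -0.3, -1.3]
grip_width: 0.0614
grip_force: 45.0
```

Emit:
send_rows:
  deltas: "0 0 0.7 0 0 0 0.5;0 0 0 0 0 0 0.5;0 0 0 0 0 0 0.5"

```text
time: 17.58
position: [0.5455, -0.0435, 0.2109]
tool_rot: [0.99, 0.144, 0.0, 0.0]
ft_force: [-3.1, -0.3, 3.2]
grip_width: 0.0615
grip_force: 45.0
```

Emit:
send_rows:
  deltas: "0 0 0.5 0 0 0 0.5;0 0 0 0 0 0 0.5;0 0 0 0 0 0 0.5"

```text
time: 17.95
position: [0.5455, -0.0435, 0.2107]
tool_rot: [0.99, 0.144, 0.0, 0.0]
ft_force: [-4.3, 0.2, 5.7]
grip_width: 0.0621
grip_force: 45.0
```

```bash
python3 v.py w3.png
```

```text
[ 0.5455 -0.0435  0.2107] [-3.4 -0.6  6. ] yaw y -73.44 [ 9.e-04 -2.e-04 -1.e+00]
upright 4965 ((-7.5227179527282715, -0.13331222534179688), (62.51521301269531, 24.713958740234375), 89.92615509033203) [0.1731 0.1786 0.1801] y [-0.0292  0.0288]
foot 6524 ((4.740074157714844, 0.1015472412109375), (79.10528564453125, 111.90570831298828), 0.04640187323093414) [0.0151 0.0185 0.0201] y [-0.0547  0.0548]
timer red 4556 ((-27.227834701538086, -0.035076141357421875), (14.76384449005127, 61.36246871948242), 0.17371618747711182) [0.178  0.1794 0.1806] y [-0.0291  0.0293]
```

View pics/w3.png

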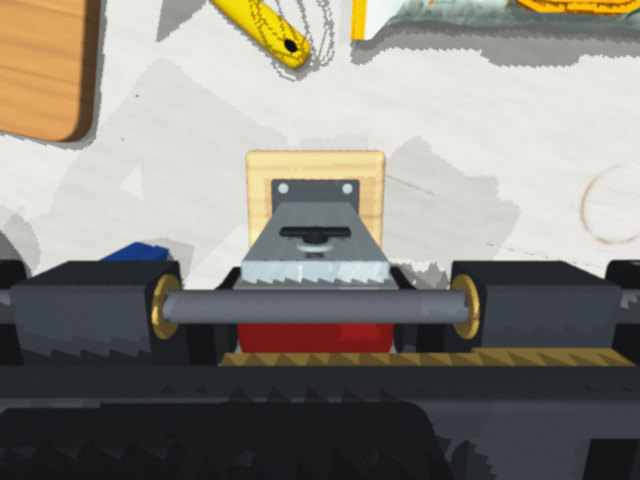

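The picture shows the timer's top edge flush against the upright at (315,275), centred. At 6 N vertical the stud carries it, so I'll ease off, open and go straight up.

Emit:
send_rows:
  deltas: "0 0 -0.4 0 0 0 0.5;0 0 0 0 0 0 0.5;0 0 0 0 0 0 0.74;0 0 0 0 0 0 0.8;0 0 0 0 0 0 0.9;0 0 0 0 0 0 1;0 0 0 0 0 0 1;0 0 0 0 0 0 1"
  newtons: 10

```text
time: 19.0
position: [0.5453, -0.0435, 0.2104]
tool_rot: [0.99, 0.144, 0.0, -0.0]
ft_force: [0.8, -0.3, 0.2]
grip_width: 0.0865
grip_force: 0.0
```

Emit:
send_rows:
  deltas: "0 0 -5 0 0 0 1;0 0 -15 0 0 0 1;0 0 -30 0 0 0 1;0 0 -40 0 0 0 1;-30 0 -20 0 0 0 1;-50 0 0 0 0 0 1;0 0 0 0 0 0 1;0 0 0 0 0 0 1"

```text
time: 20.0
position: [0.4694, -0.0666, 0.3216]
tool_rot: [0.99, 0.144, 0.001, 0.001]
ft_force: [-0.4, -0.2, -0.4]
grip_width: 0.0868
grip_force: 0.0
```

```bash
python3 v.py w4.png; python3 - <<'E'
from h import *
cs=[robot.camera(n)["image"] for n in ("scene","top","wrist")]
cc=np.zeros((600,800,3),np.uint8); cc[:300,:400]=cv2.resize(cs[2],(400,300)); cc[300:,:400]=cv2.resize(cs[0][180:330,200:400],(400,300)); cc[:300,400:]=cv2.resize(cs[1][150:330,160:400],(400,300)); save("b.png",cc)
E
```

```text
[ 0.4697 -0.0665  0.3213] [0.4 0.2 0.7] yaw y -73.44 [ 2.7e-03 -8.0e-04 -1.0e+00]
upright 3841 ((-7.622315406799316, 0.0262908935546875), (61.930633544921875, 24.373680114746094), 89.99699401855469) [0.1774 0.1794 0.1812] y [-0.0299  0.0298]
foot 2153 ((-0.9511909484863281, -0.03394317626953125), (88.60553741455078, 111.72000122070312), 0.005438425112515688) [0.0149 0.0182 0.0202] y [-0.0554  0.0552]
timer red 3771 ((-22.55406379699707, 0.07072639465332031), (25.100078582763672, 59.64998245239258), 0.0028507683891803026) [0.1777 0.1798 0.1812] y [-0.0289  0.029 ]
```

View pics/b.png

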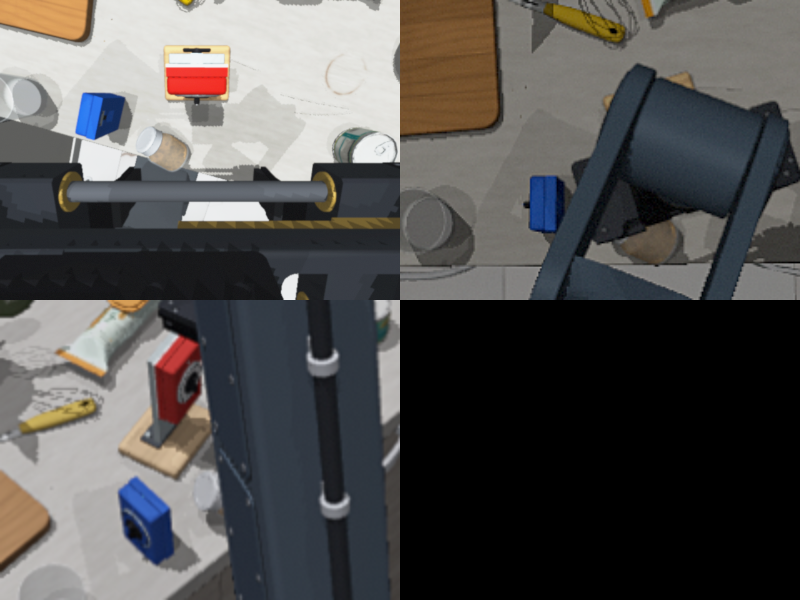

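The timer hangs square on the upright, dial outward: the wrist view shows it at (197,75) and the scene view at (180,380). Everything else is where it was, so I'm handing in.

```bash
python3 -c "
from rig import robot
print(robot.hand_in())"
```

```text
the job is handed in; nothing more can be done
None
```

The red timer hangs fully home on the brass stud, upright with its dial outward and back against the upright; the gripper is clear, the tumbler, spice jar and tomato tin were not touched, contact read about 7 N at most (limit 20 N), and the job was handed in at about 20 s of the 51 s allowed (hand-in returned no verdict).

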